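# Draw the bending lever out of the tool tub and hold it ready

### The arm

A 6-joint arm with a two-finger parallel gripper is mounted at the origin on the work surface. World frame = base frame: x ahead of the robot, y to its left, z up, the work surface at z = 0. Lengths are in mm, angles in rad, forces in N, time in s.
With the tool pointing down it reaches from about 350 to 975 mm from the base axis. Payload 7.1 kg.
Tool frame: the origin (TCP) lies midway between the tips of the shut fingers; the grasp point (between the pads) lies pinch_z behind it (pinch_z is the distance from the TCP to the grasp point, in mm); z points along the fingers, y is the line along which they close (so a half turn about z gives the same grasp; the last joint's range is limited). The gripper opens to 88 mm and grips with 3 to 60 N. Pads are 20 mm wide; open, the fingers measure 115 mm over their backs; the gripper's body (75 mm by 178 mm) begins 61 mm behind the grasp point.
Start: joints at [-1.264, 0.423, 1.63, -0, 1.089, -0.019], TCP at [200.059, -592.099, 185.375] pointing down, gripper open.
Joint ranges: [-3, 3], [-0.9, 2.11], [0.09, 2.58], [-1.31, 4.45], [0.11, 2.69], [-2.54, 2.54]. Speed limits (rad/s): [2.39, 2.39, 3.01, 3.14, 3.14, 3.14].

### API

Orientations are given as a rotation vector (axis times angle).
In Python, from workcell import get_obs, get_image, close_job, pinch_z gives the robot as it stands.
- The arm moves only by the tool jog_arm, never from a script. Its argument "commands" is a list of rows, each a list of 3 entries, a list of its own where there are three numbers: the gripper command: -1 is shut, 1 is fully open, values between are in proportion, then the shift along the tool's x, y, z as a fraction of full scale, then the turn, a rotation vector about the tool's x, y, z as a fraction of full scale. In form: [[gripper, [tx, ty, tz], [rx, ry, rz]], ...]. A call has 1 to 10 rows; each row shifts and turns the commanded pose from where the row before left it, along the tool's axes as they then stand; what a row does not reach is not made up. Full scale, the value 1, is 0.1 m for a shift and 45 degrees for a turn. A row lasts 1/10 s, in which the tool goes at most 50 mm and 8.59 degrees, less where a joint would pass 70% of its speed; a pose out of reach is approached as far as the arm can. A call with a number of a shift or a turn outside -1 to 1 is refused whole. A call with a gripper value outside its range is refused whole. The fingers move at their own pace and stop on an object; the grip force is fixed at half the most. Time passes only in rows, so rows that do not move let the fingers close. It gives the time, the measured TCP pose, the force, the opening and the grip force at its end, in the units of the state.
- get_obs(): the state, without advancing time (a new reading comes with each control period).
- get_image(name): name is "side" or "top"; returns a dict with "image" (480x640x3 uint8, blue, green, red), "z_map" (480x640 float32, mm along the optical axis (not along the pixel's ray), 0 where there is no reading), "intrinsics" (3x3 intrinsics, pixels), "eye" and "orientation" of the camera in the world. Camera axes: x right, y down, z forward; pixel columns grow to the right and rows downward; lengths in mm; the calibration is good to about 2 mm. A picture is of the moment at which its call begins.
- close_job(): hands the job in; it is judged then, once.
The state is a dict: "t": time; "qpos": joint angles; "qvel": joint speeds; "joint_torque": joint torques, N m; "ee_pos": TCP position; "orientation": TCP orientation; "ft_force": force on the tool from outside, world axes, zero at the start; "moment": the same for the moment, N m; "width": finger opening in mm; "grasp_force": force on a finger pad.
Only numpy, scipy, OpenCV 4.12 (cv2) and the standard library are available. Lean on these libraries where they do the work, as an engineer would, in place of code of your own. Each camera call takes 0.05 s, during which the arm holds its last target. There are 200 camera calls.

### The job

The steel branch-bending lever lies on the floor of the grey tool tub, and the gap between the tub's two fixed plywood end decks is shorter than the lever. Pick it up, tilt it out endways through that gap without forcing it against the tub or disturbing anything else on the bench or on the decks, and finish while still holding it in the gripper, still and in the air over the tub, every part of it at least 5 cm above the decks.

Things in the scene. Friction and masses are not known exactly. Their poses are not given: they have to be found in the camera images.
- tub: Grey plastic tub, fixed, 200 (x) by 475 (y, its length) by 88 high; walls, floor 5 thick. Origin: centre of underside, z up. Each end is roofed by a fixed plywood deck from |y| = 112.5 outward, top at z = 88, underside at z = 80, hollow below (75 high) as far as the end walls, inner faces at |y| = 232.5. See point tub_gap for the opening.
- tub_gap (a point): Centre of the open gap between the decks, 88 above the tub's origin, level with the deck tops; axes as the tub. The gap is 225 long (y) and 180 wide (x) at the top; inside, the tub is 190 wide.
- lever_center (a point): Centre (half-way up) of the loose bending lever: plain steel square bar 20 by 20, 310 long, 0.25 to 0.5 kg, balanced 10 towards the jaw. y runs along it to the forked jaw, z up. The jaw is 44 wide (x) over the last 46 of length, 20 thick. Grip anywhere else across the 20. It lies flat on the tub floor (this point 15 above the bench), within 6 degrees of the tub's y, jaw to +y.
- lever_jaw (a point): Centre of the lever's jaw end face, 155 along +y from lever_center.
- lever_tail (a point): Centre of the lever's plain end face, 155 along -y from lever_center.
- deck_pot: Small empty terracotta pot standing on one of the decks (either one), 60 across, 38 high; origin at the centre of its underside. Leave alone.
- deck_spool: Small copper wire spool standing on the other deck, 54 across, 22 high; origin at the centre of its underside. Leave alone.
- wire_spool: Copper wire spool on the bench to the right of the tub, 90 across, 40 high. Leave alone.
- spray: White plastic bottle with a black cap on the bench to the left of the tub, 70 across, 170 high. Leave alone.
- brush: Hand brush lying on the bench at the near left, about 200 long, under 25 high. Leave alone.
- shears: Dark steel shears lying on the bench at the near right, about 160 long, 13 high. Leave alone.

How it is judged:
By the outcome, as a careful person would: the job done as asked, in the order asked, and still so for the second after the job is handed in, while the arm keeps its last pose, push and grip.
It also fails if it takes over 38 s, if anything falls off the work surface, if the arm or the gripper's body presses on something with over 40 N, if the wrist force passes 120 N, or if a joint passes its speed limit or range.

## Working session

There is one attempt and no reset: what is moved stays moved. The work goes in short steps, Python scripts to look and compute and a tool call to move; the robot and the scene stay as the last step left them, time stands still between calls to the robot, and variables do not carry over. Pictures are saved under pics/ and viewed, at most 12 in all, crops included, and the job is handed in when it is done.

Besides the shell and the picture viewer there is one more tool, called after "Call:" in YAML: its name, and indented under it one key for each argument. jog_arm: Moves the arm, as the interface text tells. Its arguments: {"type":"object","properties":{"commands":{"type":"array","items":{"type":"array"}}},"required":["commands"]}

```bash
mkdir -p pics; cat > h.py <<'E'
import numpy as np,cv2
from scipy.spatial.transform import Rotation as R
from workcell import get_obs,get_image,close_job,pinch_z
def Rm(o):
    o=np.array(o,float); return o if o.shape==(3,3) else (R.from_rotvec(o).as_matrix() if o.size==3 else R.from_quat(o).as_matrix())
def cloud(d):
    z=d["z_map"];K=np.array(d["intrinsics"]);v,u=np.mgrid[:480,:640]
    p=np.stack([(u-K[0,2])/K[0,0]*z,(v-K[1,2])/K[1,1]*z,z],-1)
    return p@Rm(d["orientation"]).T+np.array(d["eye"])
E
python3 - <<'E'
from h import *
o=get_obs();print(o["ee_pos"],o["orientation"],o["width"],pinch_z if not callable(pinch_z) else pinch_z())
for n in("top","side"):
    d=get_image(n);cv2.imwrite(f"pics/{n}0.png",d["image"]);np.savez(f"{n}0.npz",**d);print(n,d["eye"],d["orientation"],d["intrinsics"])
E
```

```text
[ 199.85958292 -591.54181021  184.60673227] [-3.09853011e+00 -5.09194103e-01  3.45517488e-04] 87.74576278491111 18.700000000000003
top [ 400.30866451  -16.16297712 1416.30064292] [-2.16479449  2.20169122 -0.05530689] [[567.08366366   0.         314.68452855]
 [  0.         567.08366366 240.82739483]
 [  0.           0.           1.        ]]
side [  215.06197723 -1247.74427001  1373.93447621] [-2.34832938  0.23888919 -0.11004243] [[621.74105977   0.         310.53268756]
 [  0.         621.74105977 237.3604283 ]
 [  0.           0.           1.        ]]
```

View pics/top0.png

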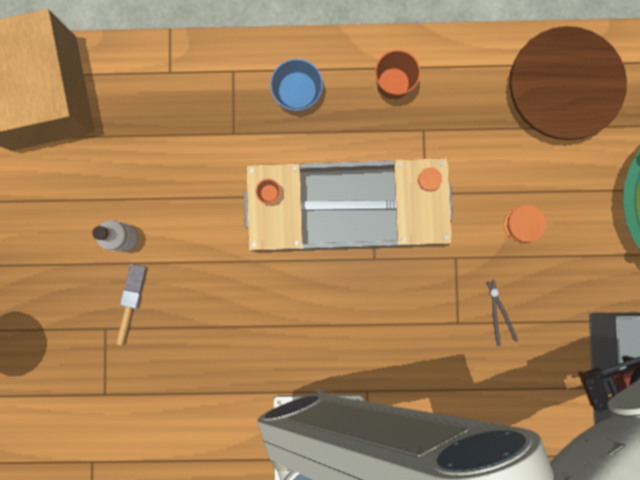

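View pics/side0.png

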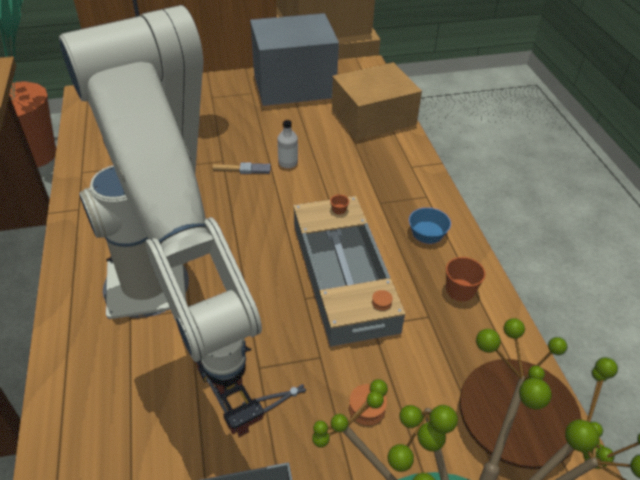

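The top view shows the tub (cols 247–451, rows 160–249) with the pot on its left deck (268,191) and the spool on its right deck (430,179). The lever runs across the gap along row ≈205. In the side view it widens near (333,235), at the pot end.

```bash
python3 - <<'E'
from h import *
T=dict(np.load("top0.npz"));S=dict(np.load("side0.npz"))
a=cv2.resize(T["image"][150:260,235:465],None,fx=3.4,fy=3.4,interpolation=cv2.INTER_CUBIC)
b=cv2.resize(S["image"][185:345,285:415],None,fx=1.36*1.3,fy=1.36*1.3,interpolation=cv2.INTER_CUBIC)
im=np.zeros((a.shape[0]+ 225,782,3),np.uint8);im=im[:599]
im[:a.shape[0],:a.shape[1]]=a
c=cv2.resize(S["image"][215:305,300:395],None,fx=2.35,fy=2.35,interpolation=cv2.INTER_CUBIC);im[374:374+c.shape[0],:c.shape[1]]=c
im[374:374+225,260:260+b.shape[1]]=b[:225]
cv2.imwrite("pics/c0.png",im)
for n,d in(("top",T),("side",S)):
    P=cloud(d).reshape(-1,3)
    P=P[(d["z_map"].ravel()>0)]
    box=P[(P[:,0]>330)&(P[:,0]<680)&(P[:,1]>-360)&(P[:,1]<210)]
    dk=box[(box[:,2]>80)&(box[:,2]<96)]
    print(n,"deck",len(dk),np.median(dk[:,2]),cv2.minAreaRect(dk[:,:2].astype(np.float32)),np.percentile(dk,[1,99],axis=0).round())
    for lo,hi,nm in((100,113.5,"h100-113"),(118,130,"pot")):
        q=box[(box[:,2]>lo)&(box[:,2]<hi)];print(nm,len(q))
        for s in(q[q[:,1]>-75],q[q[:,1]<-75]):
            if len(s)>5:print("  ",len(s),s.mean(0).round(1),np.percentile(s,[2,98],axis=0).round())
    rel=box[(abs(box[:,1]+82)<105)&(abs(box[:,0]-490)<80)]
    h=np.histogram(rel[:,2],bins=np.arange(-6,50,4));print(h[0])
    lv=rel[(rel[:,2]>17)&(rel[:,2]<36)&(abs(rel[:,0]-490)<45)]
    print("lever",len(lv),np.median(lv[:,2]),cv2.minAreaRect(lv[:,:2].astype(np.float32)))
    for y in range(-185,40,15):
        s=lv[abs(lv[:,1]-y)<7.5]
        if len(s)>3: print(y,len(s),s[:,0].mean().round(1),np.percentile(s[:,0],[3,97]).round(1),np.median(s[:,2]).round(1))
E
```

```text
top deck 9043 88.72803033896707 ((571.5311279296875, -80.08963012695312), (201.0231475830078, 476.0970458984375), 1.0024257898330688) [[ 471. -315.   82.]
 [ 671.  155.   95.]]
h100-113 439
   78 [606.4 110.4 106.8] [[577.  85. 101.]
 [623. 128. 113.]]
   361 [ 624.6 -270.   110. ] [[ 600. -294.  106.]
 [ 648. -247.  113.]]
pot 170
   168 [602.2 107.7 125. ] [[571.  77. 119.]
 [628. 134. 130.]]
[ 356 1300 1803 1125  209   21   27   54   48   11    6    9    6]
lever 33 26.34491029183596 ((471.5326843261719, -88.79151153564453), (0.5236988067626953, 167.54112243652344), 0.950056791305542)
-170 4 472.9 [472.7 473. ] 21.5
-155 6 472.7 [472.7 472.9] 28.7
-95 6 471.7 [471.5 471.8] 22.1
-80 5 471.4 [471.3 471.6] 33.2
-20 5 470.4 [470.1 470.6] 24.6
-5 4 470.2 [470.1 470.3] 33.1
side deck 4736 87.3483864959644 ((568.227294921875, -80.36349487304688), (202.88255310058594, 486.20343017578125), 0.9318208694458008) [[ 468. -319.   81.]
 [ 669.  151.   94.]]
h100-113 337
   95 [597.8 106.6 107.1] [[574.  76. 101.]
 [620. 132. 113.]]
   242 [ 621.4 -271.   108.6] [[ 597. -295.  102.]
 [ 645. -246.  113.]]
pot 101
   101 [596.7 106.  123.3] [[569.  74. 118.]
 [623. 132. 129.]]
[341 679 600 291  65  38  39  55  37  23  10  14  14]
lever 71 26.71680252375222 ((468.4495544433594, -81.60224914550781), (3.1142418384552, 204.29949951171875), 0.9155498147010803)
-185 4 470.7 [470.3 470.9] 20.7
-170 4 470.3 [469.9 470.9] 29.7
-155 4 469.4 [469.1 469.6] 28.9
-140 7 469.2 [467.9 470.2] 26.7
-125 5 469.6 [469.  470.6] 26.2
-110 6 469.3 [468.6 470.2] 26.4
-80 6 468.4 [467.  469.6] 27.0
-50 5 468.4 [467.6 468.8] 21.1
-35 8 467.8 [466.5 468.2] 25.6
-20 5 467.6 [467.1 468.5] 22.8
-5 4 467.2 [466.3 468.2] 32.3
10 5 466.7 [465.5 468.3] 23.5
```

View pics/c0.png

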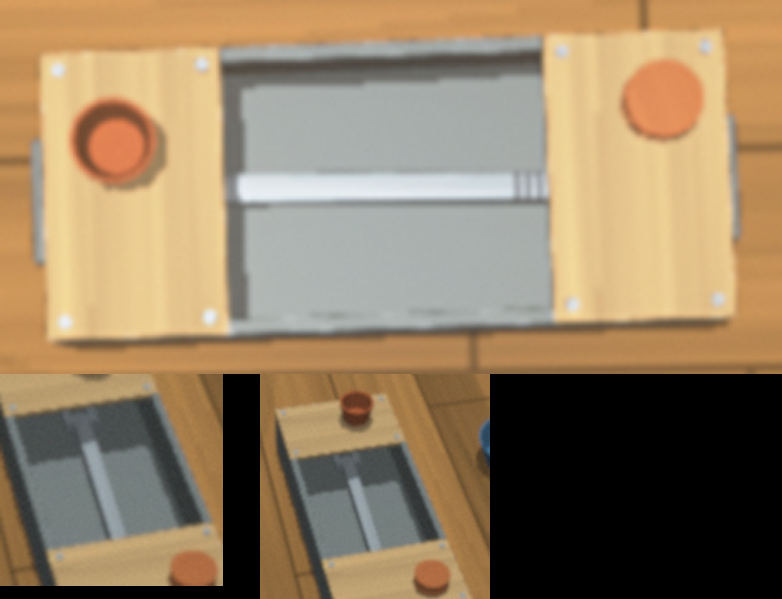

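The crop shows the bar spanning the gap, with the wide jaw just under the pot-side deck (+y) and a ribbed grip band near the −y deck. Next I'll fit the lever axis and the jaw start.

```bash
python3 - <<'E'
from h import *
for n in("top","side"):
    d=dict(np.load(n+"0.npz"));P=cloud(d);ok=d["z_map"]>0
    m=ok&(abs(P[...,0]-570)<85)&(abs(P[...,1]+80)<180)&(P[...,2]<60)
    q=P[m];print(n,len(q),"floor",np.median(q[:,2]))
    m2=m&(P[...,2]>17)&(P[...,2]<40);lv=P[m2]
    for y in range(-230,90,12):
        s=lv[abs(lv[:,1]-y)<6]
        if len(s)>3: print(y,len(s),np.median(s[:,0]).round(1),np.percentile(s[:,0],[5,95]).round(1),np.median(s[:,2]).round(1))
# color edges in top: per column bright rows
d=dict(np.load("top0.npz"));g=d["image"].min(2).astype(int)
K=d["intrinsics"];Rw=Rm(d["orientation"]);e=d["eye"]
def w(u,v,z):
    r=Rw@np.array([(u-K[0,2])/K[0,0],(v-K[1,2])/K[1,1],1]);return e+r*(z-e[2])/r[2]
L=[]
for u in range(306,386,6):
    c=g[190:222,u];b=np.where(c>c.min()*0+ (np.median(c)+c.max())/2)[0]+190
    L.append(np.r_[u,w(u,b.mean(),25)[:2],b.min(),b.max()])
L=np.array(L);print(L.round(1)); f=np.polyfit(L[:,2],L[:,1],1);print("line x=a*y+b",f,"deg",np.degrees(np.arctan(-f[0])))
print("ribs",w(388,205,25),w(396,205,25),"gap edges",w(302,200,88),w(396,200,88))
# side: widths along lever
d=dict(np.load("side0.npz"));K=d["intrinsics"];Rw=Rm(d["orientation"]);e=d["eye"]
H=np.array([[*(K@(Rw.T@(np.array([x,y,25.])-e)))] for x,y in[(500,-200),(640,-200),(640,60),(500,60)]]);p=(H[:,:2]/H[:,2:]).astype(np.float32)
M=cv2.getPerspectiveTransform(p,np.float32([[0,420],[0,0],[780,0],[780,420]]))
cv2.imwrite("pics/s1.png",cv2.warpPerspective(d["image"],M,(780,420),flags=cv2.INTER_CUBIC))
E
```

```text
top 6346 floor 6.162301941248529
-194 40 577.0 [568.2 585.6] 26.9
-182 44 576.2 [566.6 586.4] 24.7
-170 45 576.3 [567.3 586.4] 24.6
-158 44 576.9 [567.  586.6] 24.5
-146 43 576.6 [567.4 586.7] 25.3
-134 40 576.7 [567.1 587. ] 27.3
-122 42 577.1 [567.5 586.7] 25.0
-110 39 575.4 [567.3 585.1] 25.8
-98 40 576.3 [567.6 584.8] 26.6
-86 40 576.5 [568.2 585.7] 25.8
-74 40 576.6 [568.2 585.7] 24.7
-62 37 578.3 [568.2 585.8] 26.1
-50 33 576.6 [568.2 586.3] 26.4
-38 40 577.5 [568.8 586.2] 25.9
-26 38 577.5 [568.8 586.1] 26.3
-14 40 578.0 [569.2 586.9] 25.0
-2 41 577.3 [569.5 586.9] 24.7
10 42 577.6 [568.9 587.2] 25.4
22 40 578.3 [570.1 587.3] 25.4
34 18 577.1 [568.5 587.4] 26.4
side 2897 floor 5.464173687673565
-134 25 575.0 [564.8 582.3] 23.9
-122 29 572.4 [564.2 581.2] 24.7
-110 16 572.7 [564.8 583.5] 25.0
-98 20 576.3 [566.5 583. ] 24.4
-86 26 572.0 [563.9 582.9] 24.3
-74 18 575.3 [566.5 582.2] 25.7
-62 21 573.8 [564.5 583.4] 23.8
-50 23 574.0 [564.4 582.8] 24.9
-38 19 574.9 [565.5 582.9] 23.3
-26 19 574.7 [566.7 581. ] 23.9
-14 18 573.5 [565.1 582.2] 25.1
-2 20 574.6 [564.3 583.8] 23.6
10 
[... 303 characters left out ...]
.8   -9.2  202.   208. ]
 [ 324.   576.5  -24.   202.   208. ]
 [ 330.   577.5  -38.8  202.   207. ]
 [ 336.   577.2  -53.6  202.   207. ]
 [ 342.   577.   -68.4  202.   207. ]
 [ 348.   576.7  -83.2  202.   207. ]
 [ 354.   576.4  -98.   202.   207. ]
 [ 360.   576.2 -112.8  202.   207. ]
 [ 366.   575.9 -127.6  202.   207. ]
 [ 372.   575.6 -142.3  202.   207. ]
 [ 378.   575.4 -157.1  202.   207. ]
 [ 384.   575.1 -171.9  202.   207. ]]
line x=a*y+b [1.31651693e-02 5.77572699e+02] deg -0.7542650650832079
ribs [ 573.67956972 -181.6715363    25.        ] [ 573.32271605 -201.34668828   25.        ] gap edges [581.36181998  28.01152585  88.        ] [ 577.32286145 -193.26317319   88.        ]
```

View pics/s1.png

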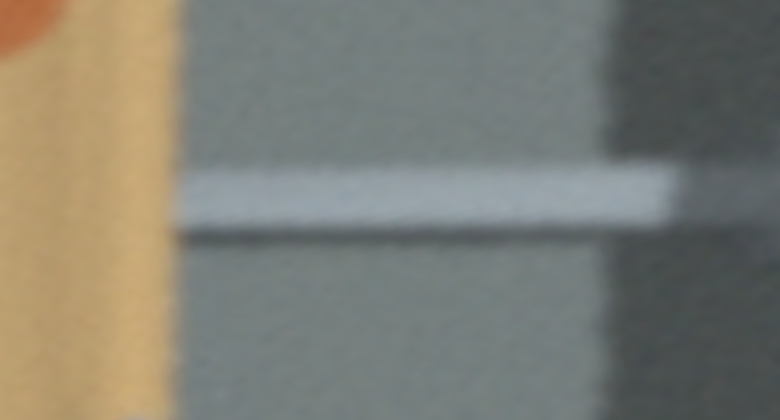

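The lever's centre is about (575.5, −57) and its top is at z ≈ 25. The jaw starts at y ≈ 52, so it spans y −212 to 98. The gap runs from y ≈ −192 to 32. My plan is to grip at y ≈ −27, slide 85 mm toward −y, and tilt the jaw up. Then I'll draw it out along its axis over the pot deck.

```bash
cat >> h.py <<'E'
def rows(p0,R0,wps,g):
    """wps: (pos,R,n); prints rows in jog units"""
    for p1,R1,n in wps:
        rv=R.from_matrix(R0.T@R1).as_rotvec(); c=R0;q=p0
        for i in range(n):
            N=R0@R.from_rotvec(rv*(i+1)/n).as_matrix(); P=p0+(p1-p0)*(i+1)/n
            t=c.T@(P-q)/100; r=R.from_matrix(c.T@N).as_rotvec()/np.radians(45)
            print([g,[round(x,3) for x in t.tolist()],[round(x,3) for x in r.tolist()]]);c,q=N,P
        p0,R0=p1,R1; print('--')
def tool(th,yaw=-0.6):
    # tool x along bar (+y), y along +x, z down; th = jaw-up tilt deg; yaw of bar
    b=np.array([[0,1,0],[1,0,0],[0,0,-1.]])
    return R.from_euler('z',yaw,degrees=True).as_matrix()@R.from_euler('x',th,degrees=True).as_matrix()@b
E
python3 - <<'E'
from h import *
o=get_obs();R0=Rm(o["orientation"]);p=np.array([200.06,-592.1,185.4])
a=p+[0,0,120]
rows(p,R0,[(a,R0,3),(np.array([575.4,-27,305]),tool(0),18)],1)
E
```

```text
[1, [0.0, -0.001, -0.4], [0.0, 0.0, 0.0]]
[1, [0.0, -0.001, -0.4], [0.0, 0.0, 0.0]]
[1, [0.0, -0.001, -0.4], [0.0, 0.0, 0.0]]
--
[1, [0.298, -0.231, 0.001], [-0.0, -0.0, -0.087]]
[1, [0.313, -0.21, 0.001], [-0.0, -0.0, -0.087]]
[1, [0.327, -0.188, 0.0], [-0.0, -0.0, -0.087]]
[1, [0.339, -0.165, 0.0], [-0.0, -0.0, -0.087]]
[1, [0.349, -0.141, 0.0], [-0.0, -0.0, -0.087]]
[1, [0.358, -0.117, 0.0], [-0.0, -0.0, -0.087]]
[1, [0.365, -0.092, 0.0], [-0.0, -0.0, -0.087]]
[1, [0.371, -0.067, 0.0], [-0.0, -0.0, -0.087]]
[1, [0.375, -0.041, 0.0], [-0.0, -0.0, -0.087]]
[1, [0.377, -0.016, 0.0], [-0.0, -0.0, -0.087]]
[1, [0.377, 0.01, 0.0], [-0.0, -0.0, -0.087]]
[1, [0.375, 0.036, 0.0], [-0.0, -0.0, -0.087]]
[1, [0.372, 0.062, 0.0], [-0.0, -0.0, -0.087]]
[1, [0.367, 0.087, 0.0], [-0.0, -0.0, -0.087]]
[1, [0.36, 0.112, 0.0], [-0.0, -0.0, -0.087]]
[1, [0.351, 0.136, 0.0], [-0.0, -0.0, -0.087]]
[1, [0.341, 0.16, 0.0], [-0.0, -0.0, -0.087]]
[1, [0.329, 0.183, 0.0], [-0.0, -0.0, -0.087]]
--
```

Call:
jog_arm:
  commands:
    - [1,[0,0,-0.4],[0,0,0]]
    - [1,[0,0,-0.4],[0,0,0]]
    - [1,[0,0,-0.4],[0,0,0]]
    - [1,[0.3,-0.23,0],[0,0,-0.087]]
    - [1,[0.31,-0.21,0],[0,0,-0.087]]
    - [1,[0.33,-0.19,0],[0,0,-0.087]]
    - [1,[0.34,-0.165,0],[0,0,-0.087]]
    - [1,[0.35,-0.14,0],[0,0,-0.087]]
    - [1,[0.36,-0.115,0],[0,0,-0.087]]
    - [1,[0.365,-0.09,0],[0,0,-0.087]]

```text
t: 1.1
ee_pos: [347.3, -370.9, 305.1]
orientation: [-2.889, -1.233, 0.0]
ft_force: [-0.0, 0.3, -0.7]
width: 87.9
grasp_force: 0.0
```

Call:
jog_arm:
  commands:
    - [1,[0.37,-0.067,0],[0,0,-0.087]]
    - [1,[0.375,-0.041,0],[0,0,-0.087]]
    - [1,[0.377,-0.016,0],[0,0,-0.087]]
    - [1,[0.377,0.01,0],[0,0,-0.087]]
    - [1,[0.375,0.036,0],[0,0,-0.087]]
    - [1,[0.37,0.062,0],[0,0,-0.087]]
    - [1,[0.367,0.087,0],[0,0,-0.087]]
    - [1,[0.36,0.11,0],[0,0,-0.087]]
    - [1,[0.35,0.136,0],[0,0,-0.087]]
    - [1,[0.34,0.16,0],[0,0,-0.087]]

```text
t: 2.1
ee_pos: [556.4, -58.0, 305.1]
orientation: [-2.309, -2.13, 0.001]
ft_force: [-0.0, -0.4, 0.3]
width: 87.8
grasp_force: 0.0
```

Call:
jog_arm:
  commands:
    - [1,[0.33,0.18,0],[0,0,-0.087]]
    - [1,[0,0,0],[0,0,0]]
    - [1,[0,0,0],[0,0,0]]

```text
t: 2.4
ee_pos: [576.3, -27.6, 304.7]
orientation: [-2.236, -2.205, 0.002]
ft_force: [0.2, -0.0, 0.4]
width: 87.9
grasp_force: 0.0
```

```bash
python3 - <<'E'
from h import *
o=get_obs();p=np.array(o["ee_pos"]);R0=Rm(o["orientation"]);print(o["t"],p,R0.round(3),o["qpos"])
rows(p,R0,[(np.array([575.4,-27,100]),tool(0),6),(np.array([575.4,-27,12]),tool(0),5)],1)
E
```

```text
2.4 [576.33609176 -27.64851828 304.69014292] [[ 0.014  1.    -0.001]
 [ 1.    -0.014 -0.   ]
 [-0.    -0.001 -1.   ]] [-6.83286799e-02  2.37675513e-01  1.61210817e+00 -4.02651231e-04
  1.29327542e+00 -5.40712906e-02]
[1, [0.001, -0.001, 0.341], [-0.0, 0.0, -0.001]]
[1, [0.001, -0.001, 0.341], [-0.0, 0.0, -0.001]]
[1, [0.001, -0.001, 0.341], [-0.0, 0.0, -0.001]]
[1, [0.001, -0.001, 0.341], [-0.0, 0.0, -0.001]]
[1, [0.001, -0.001, 0.341], [-0.0, 0.0, -0.001]]
[1, [0.001, -0.001, 0.341], [-0.0, 0.0, -0.001]]
--
[1, [0.0, 0.0, 0.176], [0.0, 0.0, 0.0]]
[1, [0.0, 0.0, 0.176], [0.0, 0.0, 0.0]]
[1, [0.0, 0.0, 0.176], [0.0, 0.0, 0.0]]
[1, [0.0, 0.0, 0.176], [0.0, 0.0, 0.0]]
[1, [0.0, 0.0, 0.176], [0.0, 0.0, 0.0]]
--
```

Call:
jog_arm:
  commands:
    - [1,[0,0,0.35],[0,0,0]]
    - [1,[0,0,0.35],[0,0,0]]
    - [1,[0,0,0.35],[0,0,0]]
    - [1,[0,0,0.35],[0,0,0]]
    - [1,[0,0,0.35],[0,0,0]]
    - [1,[0,0,0.35],[0,0,0]]
    - [1,[0,0,0.25],[0,0,0]]
    - [1,[0,0,0.15],[0,0,0]]
    - [1,[0,0,0.05],[0,0,0]]
    - [1,[0,0,0],[0,0,0]]

```text
t: 3.4
ee_pos: [576.6, -28.7, 50.5]
orientation: [-2.239, -2.203, 0.0]
ft_force: [0.3, -0.5, 0.4]
width: 87.6
grasp_force: 0.0
```

```bash
python3 - <<'E'
from h import *
o=get_obs();print(o["ee_pos"],o["ft_force"])
a=get_image("top");b=get_image("side")
A=cv2.resize(a["image"][130:280,230:470],None,fx=2.5,fy=2.5,interpolation=2)
B=cv2.resize(b["image"][150:360,250:430],None,fx=1,fy=1)
im=np.zeros((375,780,3),np.uint8);im[:,:600]=A;im[:210,600:780]=B
cv2.imwrite("pics/d1.png",im)
E
```

```text
[576.55631562 -28.65199009  50.47874746] [ 0.34104814 -0.45030813  0.35402528]
```

View pics/d1.png

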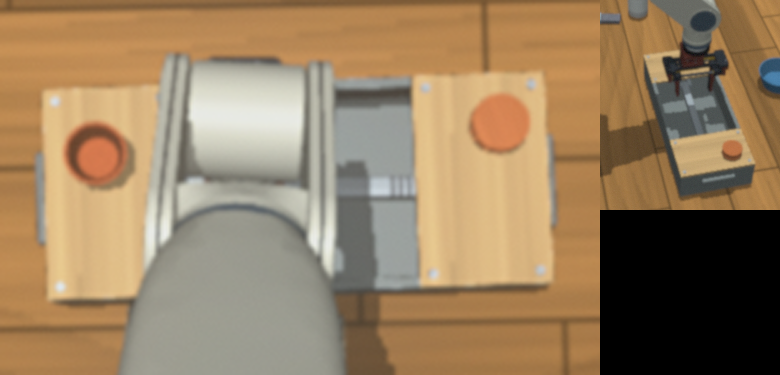

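The gripper stands inside the gap with its wide side along x, fingers on either side of the bar (side inset at about (690,80)). I'll descend the last 38 mm and close.

Call:
jog_arm:
  commands:
    - [1,[0,0,0.1],[0,0,0]]
    - [1,[0,0,0.1],[0,0,0]]
    - [1,[0,0,0.1],[0,0,0]]
    - [1,[0,0,0.05],[0,0,0]]
    - [1,[0,0,0.03],[0,0,0]]
    - [1,[0,0,0],[0,0,0]]

```text
t: 4.1
ee_pos: [576.3, -28.0, 11.7]
orientation: [-2.238, -2.204, 0.001]
ft_force: [-0.7, 0.1, 0.3]
width: 87.6
grasp_force: 0.0
```

Call:
jog_arm:
  commands:
    - [-1,[0,0,0],[0,0,0]]
    - [-1,[0,0,0],[0,0,0]]
    - [-1,[0,0,0],[0,0,0]]
    - [-1,[0,0,0],[0,0,0]]
    - [-1,[0,0,0],[0,0,0]]
    - [-1,[0,0,0],[0,0,0]]
    - [-1,[0,0,0],[0,0,0]]
    - [-1,[0,0,0],[0,0,0]]
    - [-1,[0,0,0],[0,0,0]]
    - [-1,[0,0,0],[0,0,0]]

```text
t: 5.1
ee_pos: [576.7, -28.1, 12.4]
orientation: [-2.238, -2.205, 0.0]
ft_force: [-0.4, 0.2, 0.2]
width: 11.1
grasp_force: 0.0
```

```bash
python3 - <<'E'
from h import *
o=get_obs();print(o["width"],o["grasp_force"],o["ft_force"],o["qpos"])
b=get_image("side")
cv2.imwrite("pics/d2.png",cv2.resize(b["image"][190:340,280:420],None,fx=4,fy=4,interpolation=2))
P=cloud(b);m=(abs(P[...,0]-570)<85)&(abs(P[...,1]+80)<180)&(P[...,2]>15)&(P[...,2]<30);q=P[m]
for y in range(-140,90,12):
    s=q[abs(q[:,1]-y)<6]
    if len(s)>3:print(y,len(s),np.median(s[:,0]).round(1),np.percentile(s[:,0],[5,95]).round(1),np.median(s[:,2]).round(1))
E
```

```text
11.0759029173629 0.0 [-0.38005071  0.23137816  0.16999235] [-6.92329477e-02  6.01394563e-01  1.82694664e+00  1.80389778e-05
  7.13294877e-01 -5.41410753e-02]
-140 15 574.4 [563.9 581. ] 23.8
-128 26 571.8 [563.6 582.5] 23.9
-116 20 571.2 [564.1 584. ] 22.4
-104 23 573.5 [565.1 582.3] 23.2
-92 25 574.1 [564.3 583.2] 24.8
-80 21 574.7 [564.2 582.7] 23.0
-68 22 574.3 [565.2 582.5] 23.6
-56 19 572.9 [563.8 581.7] 24.0
-44 18 574.6 [564.9 582.9] 23.2
-32 25 573.6 [563.9 583.4] 23.6
-20 15 572.1 [565.2 583.5] 24.4
-8 13 571.7 [563.9 582.6] 21.6
4 10 566.2 [564.3 584.9] 21.6
16 8 567.9 [564.8 598.8] 23.9
28 7 569.4 [564.8 572.9] 23.0
40 11 568.7 [565.2 574.8] 22.9
52 8 567.1 [564.4 570.6] 22.7
64 7 560.9 [555.8 566.8] 17.9
76 13 561.9 [554.7 571.5] 23.0
88 6 557.5 [554.6 563.2] 19.7
```

View pics/d2.png

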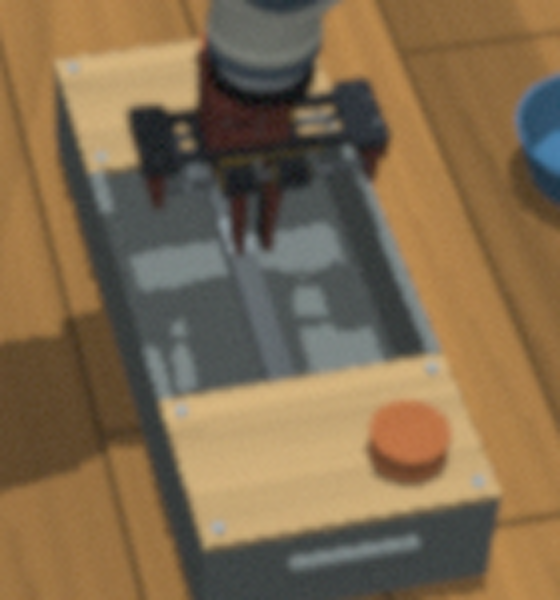

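The picture shows the finger tips at about (240,250) and (267,250), apparently at the bar's top. The width reads 11 mm with no force, so I'm checking the tip height by projection and depth.

```bash
python3 - <<'E'
from h import *
d=get_image("side");K=d["intrinsics"];Rw=Rm(d["orientation"])
for z in(5,12,25,35,45):
    h=K@(Rw.T@(np.array([576.6,-28.1,z])-d["eye"]));h=h[:2]/h[2];print(z,h.round(1),((h-[280,190])*4).round())
P=cloud(d);im=d["image"].astype(int)
red=(im[...,2]>im[...,0]+25)&(im[...,2]<130)
for v in range(228,258,2):
    us=[u for u in range(330,360) if red[v,u]]
    print(v,[(u,*P[v,u].round().astype(int)) for u in us if abs(P[v,u,1]+28)<40])
o=get_obs();print(o["width"])
E
```

```text
5 [341.5 260.4] [246. 282.]
12 [341.6 258.8] [246. 275.]
25 [341.8 255.8] [247. 263.]
35 [342.  253.5] [248. 254.]
45 [342.1 251.2] [248. 245.]
228 []
230 [(336, np.int64(549), np.int64(-49), np.int64(158)), (337, np.int64(553), np.int64(-42), np.int64(151)), (338, np.int64(558), np.int64(-37), np.int64(145)), (339, np.int64(557), np.int64(-49), np.int64(156)), (340, np.int64(560), np.int64(-51), np.int64(157)), (341, np.int64(563), np.int64(-51), np.int64(158))]
232 []
234 []
236 []
238 [(346, np.int64(582), np.int64(-41), np.int64(112)), (347, np.int64(583), np.int64(-46), np.int64(117))]
240 [(340, np.int64(564), np.int64(-41), np.int64(108)), (347, np.int64(585), np.int64(-42), np.int64(104))]
242 [(340, np.int64(566), np.int64(-37), np.int64(95))]
244 [(340, np.int64(566), np.int64(-39), np.int64(88))]
246 [(340, np.int64(568), np.int64(-33), np.int64(74))]
248 []
250 []
252 []
254 []
256 []
3.1851775629063552
```

```bash
python3 - <<'E'
from h import *
o=get_obs();print(o["t"],o["width"],o["grasp_force"],o["ee_pos"],o["ft_force"],Rm(o["orientation"])[:,2])
for k in range(3):
    d=get_image("side");P=cloud(d)
    for v in range(240,264,2):
        print(v,[tuple(P[v,u].round().astype(int).tolist()) for u in range(336,352,2)]) if k==2 else 0
o=get_obs();print(o["t"],o["width"],o["grasp_force"])
b=d["image"][205:285,300:400];cv2.imwrite("pics/d3.png",cv2.resize(b,None,fx=7,fy=7,interpolation=2))
E
```

```text
5.2 3.1851775629063552 0.0 [576.70646912 -28.03673028  12.38539675] [-0.56353635 -0.03471089 -0.73667405] [ 1.92267222e-05  1.61402184e-05 -1.00000000e+00]
240 [(575, 41, 24), (581, 39, 25), (564, -41, 108), (572, -35, 100), (578, -36, 100), (582, -43, 106), (587, -44, 105), (623, 52, 4)]
242 [(573, 31, 26), (578, 27, 28), (564, -44, 102), (572, -38, 94), (577, -41, 97), (583, -40, 94), (615, 44, 4), (620, 38, 9)]
244 [(572, 25, 23), (576, 17, 30), (566, -38, 88), (570, -45, 94), (578, -37, 84), (583, -40, 86), (611, 31, 9), (618, 31, 7)]
246 [(569, 15, 25), (575, 13, 26), (566, -38, 80), (571, -41, 81), (577, -42, 81), (584, -39, 76), (612, 30, 1), (617, 27, 3)]
248 [(567, 7, 25), (574, 7, 23), (568, -34, 66), (573, -36, 68), (578, -42, 72), (585, -37, 66), (608, 17, 7), (615, 20, 2)]
250 [(565, -1, 24), (571, -3, 25), (566, -43, 67), (573, -38, 61), (579, -38, 59), (583, -45, 67), (607, 11, 4), (612, 7, 7)]
252 [(565, -5, 20), (570, -9, 24), (565, -47, 63), (573, -40, 55), (577, -46, 60), (583, -45, 58), (605, 5, 2), (611, 3, 3)]
254 [(564, -9, 15), (568, -15, 21), (574, -17, 22), (579, -20, 24), (590, -4, 5), (596, -4, 4), (603, -2, 0), (607, -10, 7)]
256 [(564, -11, 9), (565, -27, 25), (570, -32, 29), (577, -29, 25), (584, -25, 19), (595, -10, 2), (601, -12, 2), (605, -18, 8)]
258 [(564, -12, 1), (566, -24, 14), (568, -40, 30), (577, -30, 17), (581, -37, 24), (592, -22, 6), (598, -22, 5), (606, -18, -1)]
260 [(559, -29, 12), (566, -26, 7), (569, -39, 20), (573, -46, 27), (579, -47, 26), (590, -29, 5), (596, -30, 5), (602, -33, 7)]
262 [(559, -30, 4), (564, -33, 6), (565, -51, 25), (571, -54, 27), (578, -50, 21), (582, -56, 27), (594, -38, 4), (601, -35, 0)]
5.35 0.7439604305153859 0.0
```

View pics/d3.png

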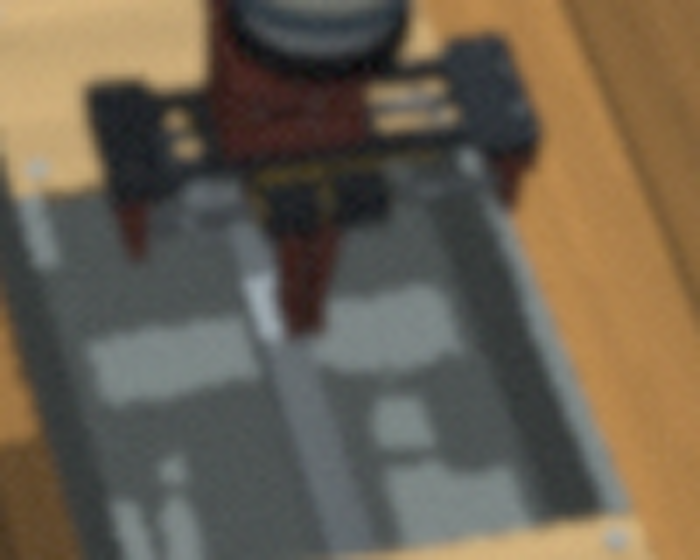

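The fingers are now shut at (300,330) in this crop, ending above the bar with nothing between them. The black outer brackets carry red prongs, with tips at about (135,255) and (512,205). I'm measuring the tip and bracket heights.

```bash
python3 - <<'E'
from h import *
d=get_image("side");P=cloud(d);K=d["intrinsics"]
o=get_obs();print(o["t"],o["width"],o["qpos"])
m=(abs(P[...,1]+28)<60)&(P[...,2]>34)&(P[...,2]<180)&(abs(P[...,0]-576)<110)&~((abs(P[...,2]-88)<6)&(abs(P[...,0]-570)>85))
q=P[m]
for x in range(470,690,10):
    s=q[abs(q[:,0]-x)<5]
    if len(s):print(x,len(s),"zmin",np.percentile(s[:,2],[0,5,25,100]).round(),"y",np.percentile(s[:,1],[0,50,100]).round())
# tip: plane y=-38 vs -28 ray for tip pixel
Rw=Rm(d["orientation"])
for (u,v) in [(343,252.5),(343.5,252.5),(319.5,242),(373,234)]:
    r=Rw@np.array([(u-K[0,2])/K[0,0],(v-K[1,2])/K[1,1],1])
    for y in(-28,-38): t=(y-d["eye"][1])/r[1];print((u,v),(d["eye"]+r*t).round(1))
    print("depth pts",[P[int(v)+k,int(u)].round().tolist() for k in(-4,-2,-1,0,1)])
E
```

```text
5.4 0.26889018531861464 [-6.92324646e-02  6.01314494e-01  1.82696586e+00 -3.53529046e-07
  7.13288377e-01 -5.41434464e-02]
470 104 zmin [35. 37. 46. 95.] y [-87. -29.  30.]
480 3 zmin [79. 80. 80. 82.] y [-47.   3.  13.]
490 78 zmin [ 80.  89. 162. 177.] y [-68. -35.  32.]
500 96 zmin [ 85. 129. 153. 179.] y [-65. -44.  29.]
510 71 zmin [143. 145. 168. 179.] y [-66. -40.   5.]
520 46 zmin [140. 143. 153. 177.] y [-58. -45.  -2.]
530 65 zmin [141. 141. 148. 179.] y [-60. -29.   2.]
540 36 zmin [140. 143. 149. 179.] y [-60. -51.  -2.]
550 58 zmin [125. 132. 142. 180.] y [-66. -52. -17.]
560 57 zmin [ 81.  99. 141. 178.] y [-66. -53. -32.]
570 99 zmin [ 51.  57.  79. 180.] y [-70. -42. -21.]
580 106 zmin [ 47.  54.  81. 179.] y [-70. -45. -30.]
590 56 zmin [ 59.  87. 140. 179.] y [-68. -54. -33.]
600 46 zmin [137. 139. 151. 177.] y [-67. -52. -30.]
610 45 zmin [142. 142. 146. 178.] y [-61. -48.  -4.]
620 51 zmin [138. 142. 147. 178.] y [-60. -47.  -4.]
630 53 zmin [137. 143. 149. 180.] y [-61. -42.  -3.]
640 78 zmin [139. 145. 164. 178.] y [-65. -38.   1.]
650 102 zmin [ 94. 133. 150. 1
[... 184 characters left out ...]
38.   49.6]
depth pts [[575.0, -40.0, 71.0], [578.0, -32.0, 54.0], [576.0, -39.0, 58.0], [577.0, -38.0, 52.0], [583.0, -17.0, 25.0]]
(343.5, 252.5) [581.2 -28.   38.4]
(343.5, 252.5) [578.2 -38.   49.3]
depth pts [[575.0, -40.0, 71.0], [578.0, -32.0, 54.0], [576.0, -39.0, 58.0], [577.0, -38.0, 52.0], [583.0, -17.0, 25.0]]
(319.5, 242) [507.2 -28.   97.6]
(319.5, 242) [504.8 -38.  108. ]
depth pts [[499.0, -57.0, 144.0], [498.0, -58.0, 137.0], [500.0, -51.0, 126.0], [499.0, -58.0, 129.0], [527.0, 61.0, 1.0]]
(373, 234) [666.9 -28.   98.9]
(373, 234) [663.2 -38.  109.3]
depth pts [[653.0, -63.0, 151.0], [652.0, -65.0, 146.0], [654.0, -62.0, 139.0], [653.0, -65.0, 138.0], [654.0, -64.0, 133.0]]
```

Every part of the gripper stands about 36 mm higher than `ee_pos` reports: the tips are at z ≈ 48 against a reported 12, and the frame is at ≈140 against an expected ≈92. x and y agree. I'll reopen, lower in small steps, and re-measure the tips with the camera.

Call:
jog_arm:
  commands:
    - [1,[0,0,0],[0,0,0]]
    - [1,[0,0,0],[0,0,0]]
    - [1,[0,0,0],[0,0,0]]
    - [1,[0,0,0],[0,0,0]]
    - [1,[0,0,0],[0,0,0]]
    - [1,[0,0,0],[0,0,0]]
    - [1,[0,0,0.05],[0,0,0]]
    - [1,[0,0,0.05],[0,0,0]]
    - [1,[0,0,0.05],[0,0,0]]
    - [1,[0,0,0],[0,0,0]]

```text
t: 6.4
ee_pos: [575.9, -28.0, -3.6]
orientation: [-2.237, -2.204, 0.002]
ft_force: [-0.0, 1.0, -0.7]
width: 76.9
grasp_force: 0.0
```

```bash
cat > tip.py <<'E'
from h import *
o=get_obs();print(o["t"],o["width"],o["ee_pos"],o["ft_force"])
ps=[]
for n in("side",):
    d=get_image(n);P=cloud(d)
    for lo,hi in((505,560),(592,648)):
        m=(abs(P[...,1]+32)<30)&(P[...,2]>12)&(P[...,2]<100)&(P[...,0]>lo)&(P[...,0]<hi)
        q=P[m];print(lo,len(q)); 
        for x in range(lo,hi,5):
            s=q[abs(q[:,0]-x)<2.5]
            if len(s):print(x,len(s),np.sort(s[:,2])[:6].round(),np.median(s[:,1]).round())
cv2.imwrite("pics/tip.png",cv2.resize(d["image"][205:285,300:400],None,fx=7,fy=7,interpolation=2))
E
python3 tip.py
```

```text
6.4 76.88273187462742 [575.93984208 -28.01167789  -3.62504435] [-0.0216336   0.97610558 -0.70262751]
505 65
525 11 [42. 67. 68. 74. 78. 78.] -38.0
530 31 [34. 36. 39. 41. 42. 43.] -38.0
535 21 [38. 41. 41. 53. 56. 59.] -38.0
545 1 [14.] -41.0
550 1 [12.] -3.0
592 83
612 22 [37. 40. 44. 44. 46. 47.] -33.0
617 37 [34. 35. 40. 42. 43. 45.] -39.0
622 20 [35. 39. 40. 43. 46. 48.] -41.0
627 4 [82. 84. 88. 90.] -37.0
```

View pics/tip.png

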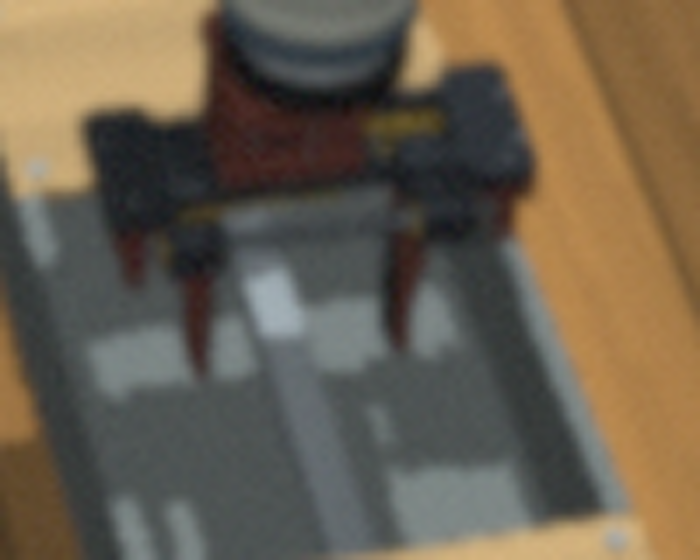

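The open fingers straddle the bar, with tips at crop (200,375) and (400,350) and z ≈ 33. That confirms the +36 mm offset, so I'll lower 21 mm more and close.

Call:
jog_arm:
  commands:
    - [1,[0,0,0.07],[0,0,0]]
    - [1,[0,0,0.06],[0,0,0]]
    - [1,[0,0,0.05],[0,0,0]]
    - [1,[0,0,0.03],[0,0,0]]
    - [1,[0,0,0],[0,0,0]]

```text
t: 6.95
ee_pos: [576.3, -28.0, -24.2]
orientation: [-2.238, -2.204, 0.001]
ft_force: [0.4, 0.3, 0.8]
width: 88.1
grasp_force: 0.0
```

Call:
jog_arm:
  commands:
    - [-1,[0,0,0],[0,0,0]]
    - [-1,[0,0,0],[0,0,0]]
    - [-1,[0,0,0],[0,0,0]]
    - [-1,[0,0,0],[0,0,0]]
    - [-1,[0,0,0],[0,0,0]]
    - [-1,[0,0,0],[0,0,0]]
    - [-1,[0,0,0],[0,0,0]]
    - [-1,[0,0,0],[0,0,0]]
    - [-1,[0,0,0],[0,0,0]]
    - [-1,[0,0,0],[0,0,0]]

```text
t: 7.95
ee_pos: [576.5, -28.0, -23.6]
orientation: [-2.238, -2.205, 0.0]
ft_force: [-1.0, -0.1, -0.2]
width: 19.6
grasp_force: 30.0
```

The bar is gripped at width 19.6 and 30 N. I'll lift 5 mm, slide 80 mm toward −y, and measure.

Call:
jog_arm:
  commands:
    - [-1,[0,0,-0.02],[0,0,0]]
    - [-1,[0,0,-0.03],[0,0,0]]
    - [-1,[-0.04,0,0],[0,0,0]]
    - [-1,[-0.12,0.005,0],[0,0,0]]
    - [-1,[-0.16,0.005,0],[0,0,0]]
    - [-1,[-0.16,0.005,0],[0,0,0]]
    - [-1,[-0.16,0.005,0],[0,0,0]]
    - [-1,[-0.12,0.005,0],[0,0,0]]
    - [-1,[-0.04,0,0],[0,0,0]]
    - [-1,[0,0,0],[0,0,0]]

```text
t: 8.95
ee_pos: [577.9, -109.0, -18.7]
orientation: [-2.24, -2.203, -0.0]
ft_force: [0.7, -0.1, -3.2]
width: 19.7
grasp_force: 30.0
```

```bash
cat > bar.py <<'E'
from h import *
o=get_obs();print(o["t"],o["width"],o["grasp_force"],o["ee_pos"].round(1) if hasattr(o["ee_pos"],'round') else o["ee_pos"],np.round(o["ft_force"],1),np.round(o["moment"],2))
d=get_image("side");P=cloud(d);Z=d["z_map"]
ee=o["ee_pos"]
import sys
L=float(sys.argv[1]);H=float(sys.argv[2])
for y in range(-210,120,12):
    m=(Z>0)&(abs(P[...,1]-y)<6)&(abs(P[...,0]-575)<26)&(P[...,2]>L)&(P[...,2]<H)
    s=P[m]
    if len(s)>3:print(y,len(s),np.percentile(s[:,0],[5,50,95]).round(),np.percentile(s[:,2],[10,50,90]).round())
E
python3 bar.py 12 200
python3 - <<'E'
import sys;sys.path.insert(0,'.')
from h import *
d=get_image("side");cv2.imwrite("pics/e1.png",cv2.resize(d["image"][185:345,285:415],None,fx=3.7,fy=3.7,interpolation=2))
E
```

```text
8.95 19.672910647137318 29.990403950214386 [ 577.9 -109.   -18.7] [ 0.7 -0.1 -3.2] [ 0.03 -0.08 -0.  ]
-210 61 [554. 575. 598.] [84. 88. 91.]
-198 52 [552. 574. 594.] [84. 87. 91.]
-186 5 [563. 587. 597.] [78. 80. 84.]
-150 57 [552. 577. 596.] [110. 185. 197.]
-138 250 [551. 573. 598.] [ 94. 139. 196.]
-126 242 [552. 573. 596.] [ 30. 124. 159.]
-114 78 [558. 580. 594.] [27. 48. 77.]
-102 42 [558. 582. 589.] [25. 32. 71.]
-90 11 [560. 580. 586.] [24. 29. 31.]
-78 4 [581. 583. 585.] [30. 30. 30.]
18 5 [558. 564. 567.] [28. 32. 34.]
30 24 [550. 560. 574.] [79. 87. 91.]
42 28 [552. 566. 577.] [82. 86. 89.]
54 34 [551. 566. 581.] [84. 87. 92.]
66 35 [551. 568. 584.] [84. 88. 92.]
78 32 [551. 567. 583.] [84. 86. 92.]
90 28 [551. 564. 581.] [83. 88. 91.]
102 22 [552. 564. 575.] [84. 87. 91.]
114 19 [551. 558. 568.] [84. 86. 91.]
```

View pics/e1.png

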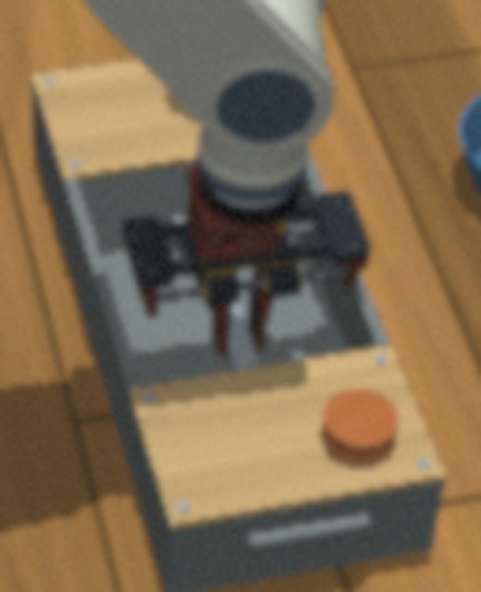

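The bar is held and has slid: its jaw end is near y ≈ 18, just inside the +y deck edge, and its weight reads ≈3.2 N. I'm now computing the tilt-out path.

```bash
cat > plan.py <<'E'
from h import *
D=184;OFF=36
def W(ty,tz,th,n,x=577.5,D=D):
    a=np.radians(th);t=np.array([np.cos(a),np.sin(a)]);nn=np.array([-t[1],t[0]])
    q=np.array([ty,tz])+D*t+7*nn
    return np.array([x,q[0],q[1]-OFF]),tool(th,-0.8),n
E
python3 - <<'E'
from plan import *
p,R0,_=W(-293,10,0,1);print(p)
w=[W(-293,10,a,1) for a in(1,3,5.5,8,10)]
rows(p,R0,w,-1);print(w[-1][0])
E
```

```text
[ 577.5 -109.   -19. ]
[-1, [-0.002, 0.0, -0.032], [-0.0, 0.022, 0.0]]
--
[-1, [-0.004, 0.0, -0.064], [0.0, 0.044, -0.0]]
--
[-1, [-0.005, 0.0, -0.08], [0.0, 0.056, -0.0]]
--
[-1, [-0.005, 0.0, -0.08], [-0.0, 0.056, -0.0]]
--
[-1, [-0.004, 0.0, -0.064], [0.0, 0.044, 0.0]]
--
[ 577.5        -113.01091069   12.84491896]
```

Call:
jog_arm:
  commands:
    - [-1,[0,0,-0.032],[0,0.022,0]]
    - [-1,[-0.004,0,-0.064],[0,0.044,0]]
    - [-1,[-0.005,0,-0.08],[0,0.056,0]]
    - [-1,[-0.005,0,-0.08],[0,0.056,0]]
    - [-1,[-0.004,0,-0.064],[0,0.044,0]]
    - [-1,[0,0,0],[0,0,0]]

```text
t: 9.65
ee_pos: [578.7, -112.6, 13.8]
orientation: [-2.148, -2.115, -0.189]
ft_force: [0.7, -0.8, -3.5]
width: 19.6
grasp_force: 30.0
```

```bash
cat > bar2.py <<'E'
from h import *
o=get_obs();print(o["t"],o["width"],np.round(o["ee_pos"],1),np.round(o["ft_force"],1),np.round(o["moment"],2),"tilt",np.degrees(np.arcsin(Rm(o["orientation"])[2,0])))
for n in("side","top"):
    d=get_image(n);P=cloud(d);Z=d["z_map"]
    # tip line & bar points: steel-coloured (low saturation) near bar x
    hsv=cv2.cvtColor(d["image"],cv2.COLOR_BGR2HSV)
    for y in range(-192,140,12):
        m=(Z>0)&(abs(P[...,1]-y)<6)&(abs(P[...,0]-575)<12)&(P[...,2]>14)&(P[...,2]<330)&(hsv[...,1]<90)
        s=P[m]
        if len(s)>2:print(n,y,len(s),np.percentile(s[:,2],[10,50,90]).round())
E
python3 bar2.py
```

```text
9.65 19.590394550836777 [ 578.7 -112.6   13.8] [ 0.7 -0.8 -3.5] [-0.26 -0.13  0.02] tilt 9.975328007277788
side -192 94 [219. 247. 265.]
side -180 29 [217. 221. 226.]
side -168 38 [ 55. 146. 169.]
side -156 60 [ 53.  98. 160.]
side -144 30 [47. 56. 62.]
side -132 46 [53. 61. 85.]
side -120 21 [54. 61. 68.]
side -108 3 [59. 61. 65.]
side -12 5 [75. 77. 83.]
side 0 7 [79. 82. 86.]
side 12 5 [82. 84. 85.]
side 36 10 [79. 83. 87.]
top -108 26 [ 61.  65. 148.]
top -96 40 [61. 66. 70.]
top -84 40 [60. 68. 72.]
top -72 39 [65. 71. 74.]
top -60 40 [66. 73. 75.]
top -48 41 [64. 74. 78.]
top -36 39 [64. 76. 81.]
top -24 49 [75. 79. 83.]
top -12 28 [75. 80. 85.]
top 0 15 [81. 84. 88.]
top 12 15 [73. 85. 88.]
top 36 4 [83. 85. 90.]
```

At 10° the measured bar top (z 66 at y −96, 84 at y 0) matches the plan, and there is no contact force. I'll tilt further and check again.

```bash
python3 - <<'E'
from plan import *
p,R0,_=W(-293,10,10,1)
rows(p,R0,[W(-293,10,20,5)],-1)
p,R0,_=W(-293,10,20,1)
rows(p,R0,[W(-240,27,22,4),W(-205,39,24,3),W(-172,56,25,3)],-1)
p,R0,_=W(-172,56,25,3)
e=W(-235,230,0,1);print(e[0])
rows(p,R0,[W(-172,140,25,4),(e[0],e[1],10)],-1)
E
```

```text
[-1, [-0.008, 0.0, -0.064], [-0.0, 0.044, -0.0]]
[-1, [-0.006, 0.0, -0.064], [0.0, 0.044, 0.0]]
[-1, [-0.004, 0.0, -0.064], [0.0, 0.044, 0.0]]
[-1, [-0.001, 0.0, -0.064], [-0.0, 0.044, -0.0]]
[-1, [0.001, 0.0, -0.064], [0.0, 0.044, -0.0]]
--
[-1, [0.138, -0.002, -0.011], [-0.0, 0.011, -0.0]]
[-1, [0.138, -0.002, -0.009], [0.0, 0.011, -0.0]]
[-1, [0.138, -0.002, -0.008], [0.0, 0.011, 0.0]]
[-1, [0.138, -0.002, -0.007], [0.0, 0.011, 0.0]]
--
[-1, [0.122, -0.002, -0.015], [0.0, 0.015, 0.0]]
[-1, [0.122, -0.002, -0.013], [-0.0, 0.015, -0.0]]
[-1, [0.122, -0.002, -0.012], [0.0, 0.015, -0.0]]
--
[-1, [0.123, -0.001, -0.018], [0.0, 0.007, -0.0]]
[-1, [0.123, -0.001, -0.017], [-0.0, 0.007, 0.0]]
[-1, [0.123, -0.001, -0.016], [0.0, 0.007, -0.0]]
--
[577.5 -51.  201. ]
[-1, [0.089, 0.0, -0.19], [0.0, 0.0, 0.0]]
[-1, [0.089, 0.0, -0.19], [0.0, 0.0, 0.0]]
[-1, [0.089, 0.0, -0.19], [0.0, 0.0, 0.0]]
[-1, [0.089, 0.0, -0.19], [0.0, 0.0, 0.0]]
--
[-1, [-0.033, 0.001, -0.03], [0.0, -0.056, 0.0]]
[-1, [-0.035, 0.001, -0.028], [-0.0, -0.056, 0.0]]
[-1, [-0.036, 0.001, -0.027], [0.0, -0.056, 0.0]]
[-1, [-0.037, 0.001, -0.025], [0.0, -0.056, -0.0]]
[-1, [-0.038, 0.001, -0.024], [-0.0, -0.056, 0.0]]
[-1, [-0.039, 0.001, -0.022], [0.0, -0.056, 0.0]]
[-1, [-0.04, 0.001, -0.02], [-0.0, -0.056, -0.0]]
[-1, [-0.041, 0.001, -0.018], [0.0, -0.056, 0.0]]
[-1, [-0.042, 0.001, -0.017], [-0.0, -0.056, 0.0]]
[-1, [-0.042, 0.001, -0.015], [0.0, -0.056, 0.0]]
--
```

Call:
jog_arm:
  commands:
    - [-1,[-0.008,0,-0.064],[0,0.044,0]]
    - [-1,[-0.006,0,-0.064],[0,0.044,0]]
    - [-1,[-0.004,0,-0.064],[0,0.044,0]]
    - [-1,[-0.001,0,-0.064],[0,0.044,0]]
    - [-1,[0.001,0,-0.064],[0,0.044,0]]
    - [-1,[0,0,0],[0,0,0]]

```text
t: 10.35
ee_pos: [577.9, -121.9, 43.6]
orientation: [-2.05, -2.019, -0.359]
ft_force: [0.5, -0.3, -3.2]
width: 19.5
grasp_force: 30.0
```

```bash
python3 bar2.py
```

```text
10.35 19.497677105957724 [ 577.9 -121.9   43.6] [ 0.5 -0.3 -3.2] [-0.39 -0.12 -0.03] tilt 19.8427188876381
side -192 46 [ 85. 161. 179.]
side -180 18 [72. 74. 80.]
side -168 34 [70. 76. 80.]
side -156 44 [72. 82. 90.]
side -144 19 [79. 83. 89.]
side -60 4 [114. 119. 121.]
side -48 14 [104. 118. 123.]
top -168 57 [255. 262. 285.]
top -156 77 [188. 208. 260.]
top -144 57 [ 88. 177. 186.]
top -132 57 [ 89.  93. 175.]
top -120 45 [ 83.  97. 100.]
top -108 43 [ 92. 100. 104.]
top -96 40 [102. 106. 109.]
top -84 40 [103. 109. 112.]
top -72 40 [106. 113. 116.]
top -60 44 [110. 118. 122.]
top -48 55 [118. 122. 127.]
top -36 51 [119. 126. 128.]
top -24 17 [128. 132. 136.]
top -12 15 [129. 134. 137.]
top 0 3 [120. 122. 128.]
top 36 4 [85. 88. 91.]
```

The bar is clear everywhere at 20°, about 9 mm under the −y deck edge, with no contact. Now I'll draw it out along its axis.

Call:
jog_arm:
  commands:
    - [-1,[0.138,-0.002,-0.01],[0,0.011,0]]
    - [-1,[0.138,-0.002,-0.009],[0,0.011,0]]
    - [-1,[0.138,-0.002,-0.008],[0,0.011,0]]
    - [-1,[0.138,-0.002,-0.007],[0,0.011,0]]
    - [-1,[0,0,0],[0,0,0]]

```text
t: 10.95
ee_pos: [577.9, -69.2, 67.4]
orientation: [-2.027, -2.0, -0.393]
ft_force: [0.0, -1.1, -2.8]
width: 19.6
grasp_force: 30.0
```

Call:
jog_arm:
  commands:
    - [-1,[0.122,-0.002,-0.015],[0,0.015,0]]
    - [-1,[0.122,-0.002,-0.013],[0,0.015,0]]
    - [-1,[0.122,-0.002,-0.012],[0,0.015,0]]
    - [-1,[0.123,0,-0.016],[0,0.007,0]]
    - [-1,[0.123,0,-0.016],[0,0.007,0]]
    - [-1,[0.123,0,-0.016],[0,0.007,0]]
    - [-1,[0.12,0,0],[0,0,0]]
    - [-1,[0,0,0],[0,0,0]]

```text
t: 11.75
ee_pos: [578.5, 5.2, 109.6]
orientation: [-1.997, -1.97, -0.441]
ft_force: [-0.2, -0.3, -3.6]
width: 19.9
grasp_force: 30.0
```

```bash
python3 bar2.py | head -40; python3 - <<'E'
import sys;sys.path.insert(0,'.')
from h import *
a=get_image("side")["image"][120:345,270:430];cv2.imwrite("pics/f1.png",cv2.resize(a,None,fx=2.6,fy=2.6,interpolation=2))
E
```

```text
11.75 19.882365217666198 [578.5   5.2 109.6] [-0.2 -0.3 -3.6] [-0.42 -0.02  0.01] tilt 24.842850936993127
side -192 7 [85. 87. 89.]
side -168 44 [72. 81. 87.]
side -156 37 [77. 87. 91.]
side -144 44 [ 85.  94. 101.]
side -132 60 [ 94. 103. 314.]
side -120 59 [ 98. 110. 293.]
side -108 41 [100. 111. 119.]
side -96 42 [109. 116. 124.]
side -84 60 [117. 127. 244.]
side -72 54 [120. 130. 222.]
side -60 34 [123. 130. 139.]
side -48 36 [128. 138. 144.]
side -36 35 [135. 143. 150.]
side -24 34 [136. 148. 154.]
side 36 6 [79. 82. 86.]
side 72 10 [ 83.  89. 186.]
side 96 5 [83. 86. 88.]
side 120 3 [85. 89. 91.]
top -60 44 [317. 320. 322.]
top -48 34 [267. 314. 320.]
top -36 48 [148. 252. 262.]
top -24 45 [153. 243. 250.]
top -12 43 [153. 158. 174.]
top 0 57 [152. 161. 165.]
top 12 43 [160. 167. 170.]
top 24 48 [167. 172. 176.]
top 36 54 [ 90. 177. 181.]
top 48 56 [166. 182. 187.]
top 60 53 [168. 189. 193.]
top 72 68 [ 90. 195. 198.]
top 84 60 [183. 196. 203.]
top 96 25 [ 89. 206. 209.]
top 108 20 [189. 208. 213.]
top 120 3 [119. 196. 196.]
```

View pics/f1.png

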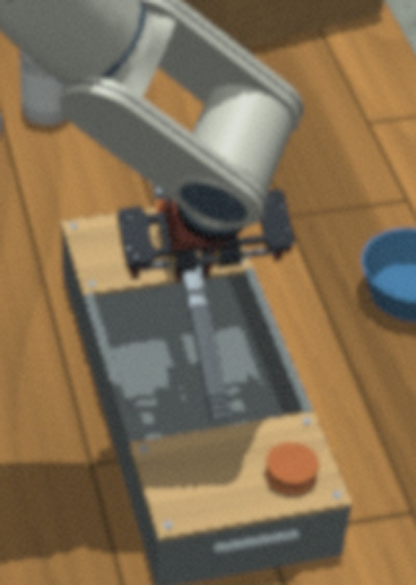

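The tail now lies inside the gap at crop ≈(220,415), clear of the −y deck edge. The jaw is high over the pot deck. I'll lift vertically, then level the bar over the tub.

Call:
jog_arm:
  commands:
    - [-1,[0.04,0,-0.09],[0,0,0]]
    - [-1,[0.09,0,-0.19],[0,0,0]]
    - [-1,[0.106,0,-0.227],[0,0,0]]
    - [-1,[0.106,0,-0.227],[0,0,0]]
    - [-1,[0.106,0,-0.227],[0,0,0]]
    - [-1,[0.06,0,-0.12],[0,0,0]]
    - [-1,[0.02,0,-0.05],[0,0,0]]
    - [-1,[0,0,0],[0,0,0]]

```text
t: 12.7
ee_pos: [578.4, 3.9, 233.8]
orientation: [-1.998, -1.968, -0.44]
ft_force: [0.1, 0.8, -3.1]
width: 19.9
grasp_force: 30.0
```

Call:
jog_arm:
  commands:
    - [-1,[-0.03,0,-0.03],[0,-0.03,0]]
    - [-1,[-0.04,0,-0.03],[0,-0.06,0]]
    - [-1,[-0.05,0,-0.03],[0,-0.07,0]]
    - [-1,[-0.07,0,-0.03],[0,-0.08,0]]
    - [-1,[-0.08,0,-0.02],[0,-0.08,0]]
    - [-1,[-0.08,0,-0.02],[0,-0.08,0]]
    - [-1,[-0.07,0,-0.02],[0,-0.07,0]]
    - [-1,[-0.05,0,-0.01],[0,-0.05,0]]
    - [-1,[-0.03,0,0],[0,-0.03,0]]
    - [-1,[0,0,0],[0,0,0]]

```text
t: 13.7
ee_pos: [577.0, -49.2, 239.3]
orientation: [-2.236, -2.204, 0.0]
ft_force: [-0.6, 1.0, -3.2]
width: 19.7
grasp_force: 30.0
```

Call:
jog_arm:
  commands:
    - [-1,[0,0,0],[0,0,0]]
    - [-1,[0,0,0],[0,0,0]]
    - [-1,[0,0,0],[0,0,0]]
    - [-1,[0,0,0],[0,0,0]]
    - [-1,[0,0,0],[0,0,0]]
    - [-1,[0,0,0],[0,0,0]]

```text
t: 14.3
ee_pos: [577.4, -49.8, 240.2]
orientation: [-2.237, -2.204, -0.002]
ft_force: [0.3, 0.2, -3.4]
width: 19.4
grasp_force: 30.0
```

```bash
python3 bar2.py; python3 - <<'E'
import sys;sys.path.insert(0,'.')
from h import *
print(np.abs(get_obs()["qvel"]).max())
a=get_image("side");b=get_image("top")
im=np.hstack([cv2.resize(a["image"][100:350,260:440],(400,555)),cv2.resize(b["image"][100:350,235:465],(400,435)).copy() if 0 else cv2.copyMakeBorder(cv2.resize(b["image"][100:350,235:465],(400,435)),0,120,0,0,0)])
cv2.imwrite("pics/g1.png",im)
P=cloud(b);m=(P[...,2]>95)&(P[...,2]<132)&(abs(P[...,0]-610)<50);q=P[m]
for s in(q[(q[:,1]>60)&(q[:,1]<150)],q[q[:,1]<-220]):
  if len(s):print(len(s),s.mean(0).round(1))
E
```

```text
14.3 19.426977165247063 [577.4 -49.8 240.2] [ 0.3  0.2 -3.4] [-0.01 -0.11 -0.  ] tilt 0.09370208214258745
side -192 37 [ 88. 287. 290.]
side -180 36 [279. 287. 290.]
side -168 32 [279. 287. 291.]
side -156 33 [281. 288. 292.]
side -144 30 [277. 287. 291.]
side -132 30 [283. 289. 291.]
side -120 28 [278. 287. 291.]
side -108 34 [282. 287. 292.]
side -96 28 [277. 287. 291.]
side -84 26 [280. 287. 290.]
side -72 31 [280. 287. 292.]
side -60 50 [282. 292. 317.]
side -48 19 [284. 288. 293.]
side -36 13 [286. 290. 292.]
side -24 9 [284. 288. 291.]
side -12 5 [287. 289. 291.]
side 0 3 [280. 283. 285.]
side 36 8 [79. 82. 86.]
top -192 76 [ 92. 289. 292.]
top -180 65 [285. 289. 292.]
top -168 65 [283. 289. 291.]
top -156 60 [286. 288. 291.]
top -144 15 [286. 289. 292.]
top -108 35 [284. 288. 291.]
top -96 28 [283. 289. 291.]
top -12 59 [283. 288. 291.]
top 0 35 [278. 288. 291.]
top 36 56 [282. 289. 292.]
top 48 81 [ 90. 289. 292.]
top 60 35 [286. 289. 291.]
top 72 22 [286. 289. 291.]
top 84 15 [170. 289. 291.]
0.0018840020909533057
304 [603.7 112.  113.4]
423 [ 623.5 -270.9  109.9]
```

View pics/g1.png

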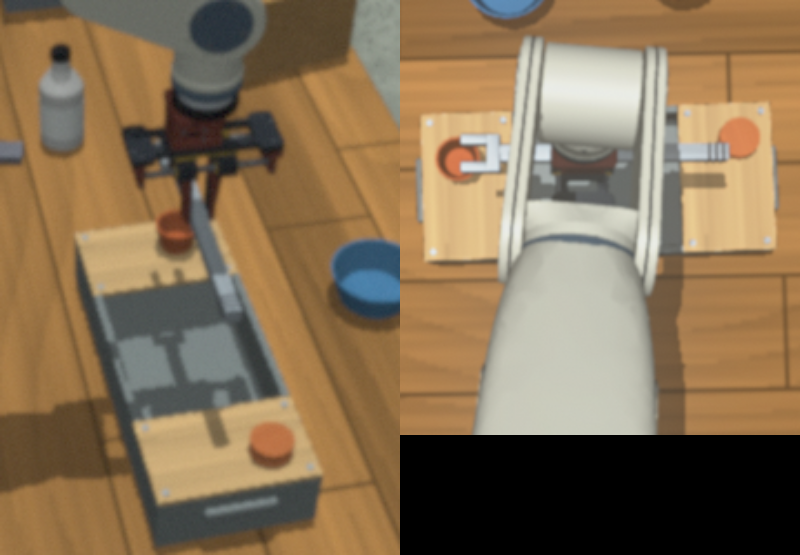

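The lever hangs level over the tub, with the jaw above the pot deck at (470,155). Its top is at z ≈ 288, so it is about 180 mm above the decks. The pot and spool haven't moved and the arm is still, so I'm handing it in.

```bash
python3 -c "
from workcell import close_job
print(close_job())"
```

```text
the job is handed in; nothing more can be done
None
```

The lever is out of the tub and the job is handed in: it is held still and level over the tub, about 180 mm above the decks, and the deck pot and spool have not moved.

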